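# Slide a typewriter drive cover onto its pins and bolt it

## Robot

A 6-joint arm with a two-finger parallel gripper is mounted at the origin on the work surface. World frame = base frame: x ahead of the robot, y to its left, z up, the work surface at z = 0. Lengths are in m, angles in rad, forces in N, time in s.
With the tool pointing down it reaches from about 0.325 to 0.875 m from the base axis. Payload 4.4 kg.
Tool frame: the origin (TCP) lies between the finger pads; the fingertips stand ahead of it and the grasp point (between the pads) lies 5 mm behind it (arm.tips_ahead is the y of the fingertips in the tool frame, in m); y points along the fingers, z is the direction in which the jaws open and shut, and the axes are right-handed (so a half turn about y gives the same grasp; the last joint's range is limited). The gripper opens to 85 mm and grips with 20 to 120 N. Pads are 22 mm wide; open, the fingers measure 114 mm over their backs; the gripper's body (76 mm by 85 mm) begins 54 mm behind the grasp point. The pads swing forward as they close: fully open they stand 13 mm farther back than shut.
Start: joints at [1.014, 0.207, 1.542, -0, 1.393, -0.15], TCP at [0.228, 0.528, 0.245] pointing down, gripper open.
Joint ranges: [-2.73, 2.73], [-0.86, 2.22], [0.23, 2.46], [-1.11, 4.25], [0.08, 2.63], [-2.82, 2.82]. Speed limits (rad/s): [2.79, 2.79, 3.14, 3.14, 3.14, 3.14].

## Interface

Orientations are given as a unit quaternion [x, y, z, w].
In Python, from bench import telemetry, viewer, arm, nets gives the robot as it stands. The module is installed in compiled form; this text tells all that it offers.
- The arm moves only by the tool move_arm, never from a script. Its argument "deltas" is one flat list of numbers, 7 for each row, row after row: the shift along the world's x, y, z in m, then the turn, a rotation vector about the world's x, y, z in degrees, then the closure, from 0 (fully open) to 1 (shut). In form: [tx, ty, tz, wx, wy, wz, fingers, tx, ty, tz, wx, wy, wz, fingers, ...]. A call has 1 to 5 rows; each row shifts and turns the commanded pose from where the row before left it; what a row does not reach is not made up. A row lasts 1/8 s, in which the tool goes at most 62.5 mm and 10.7 degrees, less where a joint would pass 70% of its speed; a pose out of reach is approached as far as the arm can. A call is refused whole if a number of a shift passes 0.0625 or a number of a turn 10.7, either way. A call with a gripper value outside its range is refused whole. The fingers move at their own pace and stop on an object; "squeeze" is the grip in N (left out, the last holds). Time passes only in rows, so rows that do not move let the fingers close. It gives the time, the measured TCP pose, the force and the opening at its end, in the units of the state.
- telemetry.state(): the state, without advancing time (a new reading comes with each control period).
- viewer.snapshot(name): name is "scene" or "top"; returns a dict with "pixels" (384x512x3 uint8, blue, green, red), "fx", "fy", "cx", "cy" (pixels), "R" (3x3) and "t" (3): a world point X has camera coordinates R X + t. Camera axes: x right, y down, z forward; pixel columns grow to the right and rows downward; lengths in m; the calibration is good to about 2 mm. A picture is of the moment at which its call begins. There is no depth.
- arm.hand_in(): hands the job in, once; it reports no verdict.
Trained networks look in a picture, given as the dict that the camera call returned (one of the last four; its "shot" number tells which), for a name from the list of things; names that differ only in an ending like _2 or _b are one class to them, and where a whole thing is asked for, a point or a joint stands for the part that bears it (a point fixed in the world has none). Each returns a list of dicts, best first, with "p" (0 to 1); they miss things now and then, are a little off and sometimes report something else, mostly with a low value. They report only what shows in the picture. A call takes as long as a camera call. They do not tell look-alikes from the thing itself.
- nets.find_in(query, picture): "centre" ([x, y, z] in m, in the coordinates of the camera as it stood for that picture, good to about 4 mm: the middle of the surface that is visible of it).
- nets.mark_of(query, picture): "centre" ([x, y, z] in m, in the coordinates of the camera as it stood for that picture, good to about 4 mm: a listed point, or the origin of a listed thing).
The state is a dict: "time_s": time; "joints": joint angles; "dq": joint speeds; "joint_torque": joint torques, N m; "eef_pos": TCP position; "ee_rot": TCP orientation; "force": force on the tool from outside, world axes, zero at the start; "wrist_torque": the same for the moment, N m; "width": finger opening in m.
Only numpy, scipy, OpenCV 4.12 (cv2) and the standard library are available. Lean on these libraries where they do the work, as an engineer would, in place of code of your own. Each camera call takes 0.05 s, during which the arm holds its last target.

## Task

The aluminium cover plate has been left loose and askew on the green drive housing. Push it square and slide it, without picking it up off the housing, until its two slots are fully home under the headed pins at the far end and its near end drops flush over the two short pins; then push the brass bolt all the way in over the plate's edge. Leave the other things on the counter where they are.

Things in the scene. Friction and masses are not known exactly. Their poses are not given: they have to be found in the camera images.
- housing: Dark green cast housing, fixed, standing elsewhere and turned at each start. Origin: centre of its underside on the counter; x away from the robot, y left, z up. Flat top (deck) at z 60 mm, x -67 to 100, y -100 to 100, with an open gear well (x +-40, y +-30). Motor behind it, x 100 to 172, top z 71. Bolt guide on its left, x -40 to -10, y 84 to 122, with a bridge over the bolt at y 84 to 96, up to z 89.
- short_pin (a point): Top of the left one of two plain steel pins, 8 mm diameter, 7 mm tall, on the deck near the robot's side: housing x -60, y +42 (the other y -42), z 67 mm.
- headed_pin (a point): Top of the left one of two headed steel pins at the far end: housing x 62, y +42 (the other y -42), z 77 mm. Neck 8 mm diameter, 13 mm tall, then a head 18 mm wide, 4 mm thick.
- cover: Loose aluminium plate 150 (x) by 130 (y) by 10 mm, about 0.4 kg. Origin: centre of its underside, x to its slotted far end. Starts 31 to 42 mm short of home, up to 12 mm aside and turned up to 0.15 rad; far edge on the deck, near part riding on the short pins (near edge up to 12 mm over the deck) and overhanging the housing's front. Home: origin at housing (0, 0, 60 mm), axes parallel.
- cover_slot (a point): End of the left of two slots open to the cover's far edge: cover x 57, y +42 (the other y -42), half-way up the plate. Slots 14 mm wide, 18 mm long, mouths rounded at 8 mm radius. The slot ends stop the cover on the headed pins' necks 1 mm past home. The cover slides with friction and stays where it is left.
- cover_hole (a point): Centre of the left of two through holes near the cover's near edge, half-way up the plate: cover x -60, y +42 (the other y -42), 13 mm (x) by 16 mm (y). They drop over the short pins by the cover's own weight when the cover is home and not held.
- bolt (a joint): Brass slide bolt on the housing's left, in m: 0 drawn out, 0.036 fully in (slides towards housing -y). Starts at 0 to 0.008; 1.5 N of friction, stays put. Bar 20 mm wide, 12 mm tall, underside 13 mm over the deck: it passes 3 mm over a seated cover but strikes one that has not dropped. At 0 it spans housing y 86 to 150 at x -25 mm.
- bolt_handle (a point): On the axis of the bolt's upright brass handle (16 mm diameter, 19 mm black ball on top), 48 mm over the deck. At joint 0: housing x -25, y 142 mm. The handle rises from the bar's top (25 mm over the deck) to the ball's top at 72 mm. The bar ends flush with the handle's outer side.
- spool: Bystander: brown bakelite ribbon spool, 62 mm across, 30 mm tall, origin under its centre.
- segment: Bystander: curved nickel type segment, about 130 mm long, 17 mm tall.
- bending_tool: Bystander: typebar bending tool, 180 mm long, wooden handle, origin near its middle.
- loupe: Bystander: horn-rimmed loupe, 62 mm across, 45 mm tall.
- oil_can: Bystander: copper oil can, 72 mm across, 130 mm tall.
- brush: Bystander: brush, 170 mm long.
Mind the look-alikes: they are no part of the job. There is more than one size of the cover; the job needs the smaller.

How it is judged:
By the outcome, as a careful person would: the job done as asked, in the order asked, and still so for the second after the job is handed in, with the robot touching nothing.
It also fails if it takes over 58 s, if anything falls off the work surface, if the arm or the gripper's body presses on something with over 40 N, if the wrist force passes 120 N, or if a joint passes its speed limit or range.

## Working session

There is one attempt and no reset: what is moved stays moved. The work goes in short steps, Python scripts to look and compute and a tool call to move; the robot and the scene stay as the last step left them, time stands still between calls to the robot, and variables do not carry over. Pictures are saved under pics/ and viewed, and the job is handed in when it is done.

Besides the shell and the picture viewer there is one more tool, called as a command line: name --argument value ..., lists and objects as JSON in quotes. move_arm: Moves the arm, as the interface text tells. Its arguments: {"type":"object","properties":{"deltas":{"type":"array"},"squeeze":{"type":"number"}},"required":["deltas"]}

```bash
mkdir -p pics; cat > h.py <<'E'
from bench import telemetry, viewer, arm, nets
import numpy as np, cv2
def snap(n,f):
    p=viewer.snapshot(n); cv2.imwrite('pics/'+f+'.png',p['pixels']); return p
def w(p,c):
    return np.array(p['R']).T@(np.array(c)-np.array(p['t']))
def ray(p,u,v,z):
    R=np.array(p['R']);t=np.array(p['t']);o=-R.T@t
    d=R.T@np.array([(u-p['cx'])/p['fx'],(v-p['cy'])/p['fy'],1]);return o+d*(z-o[2])/d[2]
def px(p,X):
    c=np.array(p['R'])@np.array(X)+np.array(p['t']);return np.array([p['fx']*c[0]/c[2]+p['cx'],p['fy']*c[1]/c[2]+p['cy']])
E
python3 - <<'E'
from h import *
np.set_printoptions(precision=4,suppress=True)
for n in ['top','scene']:
    p=snap(n,n+'0')
    print(n,-np.array(p['R']).T@np.array(p['t']))
    for q in ['housing','short_pin','headed_pin','cover','cover_slot','cover_hole','bolt_handle']:
        for r in nets.mark_of(q,p)[:3]: print(q,round(r['p'],2),w(p,r['centre']),px(p,w(p,r['centre'])))
print(telemetry.state(),arm.tips_ahead)
E
```

```text
top [ 0.4095 -0.003   1.2648]
housing 0.95 [0.6012 0.0047 0.0007] [252.4137 160.4936]
short_pin 0.75 [0.5378 0.0409 0.0699] [240.452  177.3854]
short_pin 0.6 [0.5043 0.0247 0.0721] [245.5923 188.1292]
short_pin 0.29 [ 0.6552 -0.3067 -0.0014] [346.9728 144.8644]
headed_pin 0.74 [0.6595 0.0541 0.075 ] [236.4931 138.1565]
headed_pin 0.45 [ 0.4696  0.4048 -0.0021] [129.8754 199.8324]
cover 0.91 [ 0.5653 -0.0142  0.068 ] [258.3015 168.732 ]
cover 0.77 [ 0.3346  0.0826 -0.0006] [227.8387 242.0367]
cover_slot 0.91 [0.252  0.1299 0.0027] [212.8016 267.8198]
cover_slot 0.75 [0.6209 0.0421 0.0681] [240.3388 150.895 ]
cover_slot 0.19 [0.5591 0.1375 0.1096] [207.8201 168.7118]
cover_hole 0.95 [0.5047 0.0235 0.0739] [245.9707 187.9613]
cover_hole 0.61 [ 0.3158 -0.0125  0.0073] [257.1883 248.2343]
bolt_handle 0.69 [0.5601 0.1333 0.1079] [209.2888 168.4477]
scene [1.3584 0.445  1.1051]
housing 0.66 [0.6025 0.0067 0.0001] [238.8008 232.0081]
short_pin 0.57 [0.5359 0.0376 0.0658] [257.7193 206.6399]
headed_pin 0.93 [0.6548 0.0595 0.0783] [245.7756 234.4703]
cover 0.91 [ 0.5674 -0.0101  0.0658] [238.8
[... 204 characters left out ...]
[ 0.6622  0.4167 -0.0047] [361.8999 302.889 ]
cover_hole 0.93 [ 0.3188 -0.0094  0.0062] [273.7762 171.2591]
cover_hole 0.81 [0.5007 0.0251 0.0792] [259.247  194.6523]
bolt_handle 0.75 [0.5596 0.1332 0.1018] [283.8336 215.197 ]
{'time_s': 0.8, 'joints': array([ 1.0135,  0.2065,  1.5415, -0.    ,  1.3935, -0.1505]), 'dq': array([-0.0001, -0.0002,  0.0021,  0.0003, -0.0003, -0.0004]), 'joint_torque': array([  0.0008, -38.3002, -29.1955,  -0.0001,   0.0006,   0.    ]), 'eef_pos': array([0.2275, 0.5281, 0.2453]), 'ee_rot': array([-0.6925,  0.1428, -0.1429,  0.6925]), 'force': array([-0.705 ,  0.4564,  0.0143]), 'wrist_torque': array([ 0.0244, -0.0199,  0.0002]), 'width': 0.0853614521248032} 0.014
```

```bash
python3 - <<'E'
import cv2
a=cv2.imread('pics/top0.png'); b=cv2.imread('pics/scene0.png')
cv2.imwrite('pics/top0z.png',cv2.resize(a[90:240,160:360],None,fx=4,fy=4,interpolation=cv2.INTER_CUBIC))
cv2.imwrite('pics/scene0z.png',cv2.resize(b[150:300,180:380],None,fx=4,fy=4,interpolation=cv2.INTER_CUBIC))
E
```

```text
(no output)
```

View pics/top0.png

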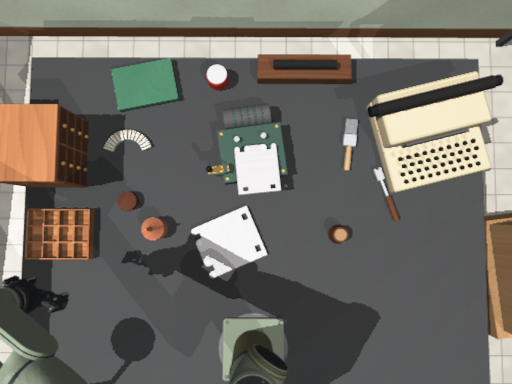

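View pics/top0z.png

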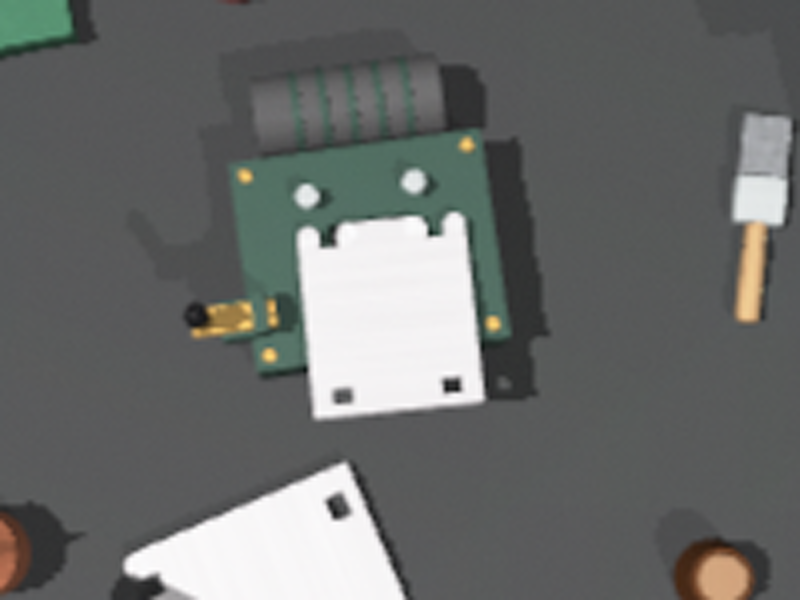

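View pics/scene0z.png

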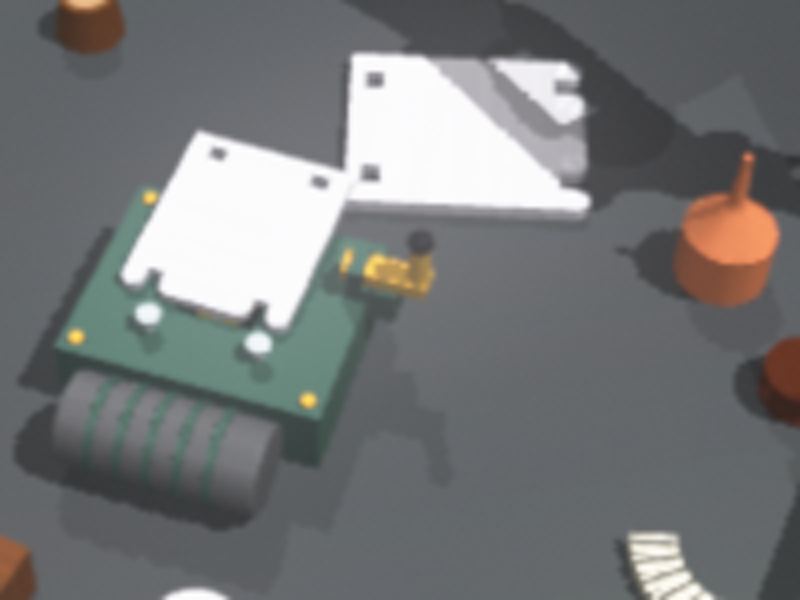

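```bash
cat > fit.py <<'E'
from h import *
from scipy.optimize import least_squares
def zf(l,ox,oy,k=4): return [((X+.5)/k-.5+ox,(Y+.5)/k-.5+oy) for X,Y in l]
def rz(a): return np.array([[np.cos(a),-np.sin(a),0],[np.sin(a),np.cos(a),0],[0,0,1]])
def fitrig(obs,x0,tilt=0):
    # obs: list (p, model pts, pixels); returns x,y,yaw
    def f(q):
        r=[]
        for p,M,U in obs:
            for m,u in zip(M,U):
                m=np.array(m,float)
                r+=list(px(p,rz(q[2])@m+[q[0],q[1],0])-u)
        return r
    s=least_squares(f,x0,loss='soft_l1'); return s.x,np.array(f(s.x)).reshape(-1,2)
E
cat > a.py <<'E'
from fit import *
np.set_printoptions(precision=4,suppress=True)
t=snap('top','top1'); s=snap('scene','scene1')
T=lambda l: zf(l,160,90); S=lambda l: zf(l,180,150)
pins=[(.062,.042,.077),(.062,-.042,.077)]
deck=[(.1,.1,.06),(.1,-.1,.06),(-.067,-.1,.06),(-.067,.1,.06)]
q,r=fitrig([(t,pins+deck,T([(307,196),(414,181),(230,163),(482,130),(510,337),(260,375)])),
 (s,pins,S([(148+110,343),(148,313)]))],[.6,.005,.1])
print(q,np.degrees(q[2]));print(r)
# cover: model in cover frame w/ tilt; z=60+.07*(75-x)
z=lambda x,top=.01: .06+.07*(.075-x)+top
C=[(-.06,.042,z(-.06)),(-.06,-.042,z(-.06)),(-.075,.065,z(-.075)),(-.075,-.065,z(-.075)),(.057,.042,z(.057)),(.057,-.042,z(.057))]
c,r=fitrig([(t,C,T([(343,396),(452,385),(315,417),(485,401),(328,243),(434,233)])),
 (s,C[:4],S([(320,182),(218,153),(352,174),(198,131)]))],[.56,0,.05])
print(c,np.degrees(c[2]));print(r)
print('cover in housing',rz(-q[2])@np.array([c[0]-q[0],c[1]-q[1],0]),c[2]-q[2])
E
python3 a.py
```

```text
[0.6022 0.0037 0.1474] 8.443374230221583
[[-0.0082  0.0959]
 [ 0.0749  0.06  ]
 [-0.4149  0.2296]
 [-0.5495 -0.3786]
 [ 0.2341  0.0311]
 [-0.7279 -0.4691]
 [-0.3821 -0.6487]
 [-0.4839 -0.5251]]
[ 0.5669 -0.0097  0.1057] 6.0564336654305535
[[-0.1627 -0.2026]
 [-0.1413 -0.175 ]
 [-0.1733  0.1321]
 [-0.3931 -0.0905]
 [-0.04    0.8934]
 [ 0.3624  0.7173]
 [-0.5035 -0.0146]
 [-0.3987  0.1404]
 [ 0.2577  0.3634]
 [-0.3407  0.2813]]
cover in housing [-0.0368 -0.0081  0.    ] -0.041659971905016496
```

```bash
cat > plan.py <<'E'
from fit import *
from scipy.spatial.transform import Rotation as Ro
np.set_printoptions(precision=4,suppress=True)
Q=np.array([.6022,.0037,.1474])
def H(x,y,z): return rz(Q[2])@np.array([x,y,0])+[Q[0],Q[1],z]
def inH(X): v=rz(-Q[2])@(np.array(X)-[Q[0],Q[1],0]); return v
def st():
    s=telemetry.state(); R=Ro.from_quat(s['ee_rot']).as_matrix()
    j=R[:,2]; print('t',round(s['time_s'],2),'pos',s['eef_pos'],'inH',inH(s['eef_pos']),'jaw',j,'jawdeg',np.degrees(np.arctan2(j[1],j[0])),'approach',R[:,1],'F',s['force'],'Fh',rz(-Q[2])@s['force'],'j',s['joints'],'w',s['width']); return s
E
python3 - <<'E'
from plan import *
s=st()
for a in [(-.037,-.125),(-.037,-.076)]: print(H(*a,0.077), H(*a,0.077)-s['eef_pos'])
print(H(-.11,-.0,.08))
E
```

```text
t 0.9 pos [0.2275 0.5281 0.2453] inH [-0.2936  0.5737  0.2453] jaw [0.3957 0.9184 0.0001] jawdeg 66.691893535957 approach [ 0.  0. -1.] F [ 0.5539 -0.2621  0.0237] Fh [ 0.5094 -0.3406  0.0237] j [ 1.0135  0.2065  1.5415 -0.      1.3935 -0.1505] w 0.08504124968811463
[ 0.584  -0.1254  0.077 ] [ 0.3564 -0.6535 -0.1683]
[ 0.5768 -0.0769  0.077 ] [ 0.3492 -0.605  -0.1683]
[ 0.4934 -0.0125  0.08  ]
```

move_arm --deltas '[0.029, -0.054, 0, 0, 0, -5, 0, 0.029, -0.054, 0, 0, 0, -5, 0, 0.029, -0.054, 0, 0, 0, -5, 0, 0.029, -0.054, 0, 0, 0, -5, 0, 0.029, -0.054, 0, 0, 0, -5, 0]'

```text
time_s: 1.52
eef_pos: [0.3733, 0.2564, 0.2456]
ee_rot: [-0.645, 0.29, -0.29, 0.645]
force: [0.9, -0.5, 0.1]
width: 0.0853
```

move_arm --deltas '[0.029, -0.054, 0, 0, 0, -5, 0, 0.029, -0.054, 0, 0, 0, -5, 0, 0.029, -0.054, 0, 0, 0, -5, 0, 0.029, -0.054, 0, 0, 0, -5, 0, 0.029, -0.054, 0, 0, 0, -5, 0]'

```text
time_s: 2.15
eef_pos: [0.5183, -0.0139, 0.2456]
ee_rot: [-0.566, 0.423, -0.423, 0.567]
force: [0.6, 1.0, 0.3]
width: 0.0854
```

```bash
python3 -c "
from plan import *
s=st();print(H(-.037,-.115,.080)-s['eef_pos'])"
```

```text
t 2.15 pos [ 0.5183 -0.0139  0.2456] inH [-0.0855 -0.0051  0.2456] jaw [0.9588 0.2841 0.001 ] jawdeg 16.507696601976537 approach [ 0.001   0.0001 -1.    ] F [0.5916 1.0498 0.3224] Fh [0.7394 0.9516 0.3224] j [-0.194   0.0854  1.6789  0.0003  1.3763 -0.4822] w 0.08536993652070506
[ 0.0641 -0.1016 -0.1656]
```

move_arm --deltas '[0.032, -0.051, 0, 0, 0, -4, 0, 0.032, -0.051, 0, 0, 0, -4, 0, 0, 0, -0.06, 0, 0, 0, 0, 0, 0, -0.06, 0, 0, 0, 0, 0, 0, -0.04, 0, 0, 0, 0]'

```text
time_s: 2.78
eef_pos: [0.5798, -0.1137, 0.0819]
ee_rot: [0.537, -0.462, 0.46, -0.536]
force: [0.7, 1.1, -0.9]
width: 0.0856
```

move_arm --deltas '[0, 0, -0.003, 0, 0, 0, 0, 0, 0, 0, 0, 0, 0, 0]'

```text
time_s: 3.02
eef_pos: [0.5827, -0.1143, 0.0837]
ee_rot: [-0.536, 0.46, -0.461, 0.537]
force: [0.4, 0.1, -0.2]
width: 0.0854
```

```bash
python3 -c "
from plan import *
s=st();print(H(-.037,-.115,.080)-s['eef_pos'],arm.tips_ahead)
snap('scene','s2');p=snap('top','t2')
a=cv2.imread('pics/s2.png');cv2.imwrite('pics/s2z.png',cv2.resize(a[130:280,150:350],None,fx=4,fy=4,interpolation=cv2.INTER_CUBIC))
"
```

```text
t 3.02 pos [ 0.5827 -0.1143  0.0837] inH [-0.0366 -0.1138  0.0837] jaw [0.9885 0.1512 0.002 ] jawdeg 8.697982961529972 approach [ 0.0022 -0.0008 -1.    ] F [ 0.4225  0.148  -0.1606] Fh [ 0.4397  0.0843 -0.1606] j [-0.3394  0.4204  1.6259  0.      1.093  -0.4912] w 0.0854184269084927
[-0.0002 -0.0012 -0.0037] 0.014
```

View pics/s2z.png

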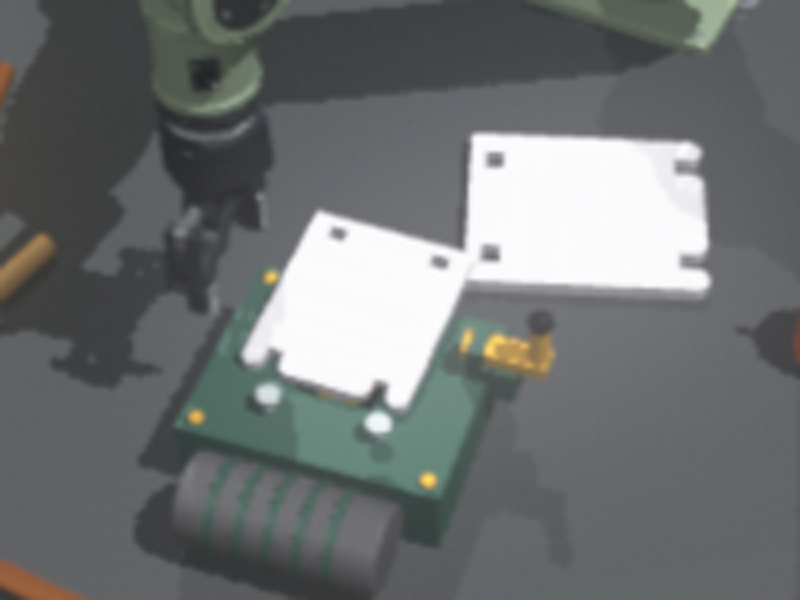

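```bash
python3 -c "
from plan import *
p=viewer.snapshot('scene')
for z in (.06,.07,.083):
  for dx in (.043,.057): print(z,dx,(px(p,H(-.0366+dx,-.1138,z))-[150,130])*4+1.5)
for z in (.06,.1): print(z,(px(p,H(-.067,-.1,z))-[150,130])*4)
"
```

```text
0.06 0.043 [206.2426 326.7086]
0.06 0.057 [198.8671 340.1517]
0.07 0.043 [205.123  317.9586]
0.07 0.057 [197.7009 331.414 ]
0.083 0.043 [203.6499 306.445 ]
0.083 0.057 [196.1663 319.9157]
0.06 [258.3205 261.6839]
0.1 [255.0258 225.9555]
```

move_arm --deltas '[0, 0, -0.009, 0, 0, 0, 0, 0, 0, -0.009, 0, 0, 0, 0, 0, 0, 0, 0, 0, 0, 0, -0.0015, 0.01, 0, 0, 0, 0, 0, -0.0015, 0.01, 0, 0, 0, 0, 0]'

```text
time_s: 3.8
eef_pos: [0.5785, -0.0932, 0.0644]
ee_rot: [-0.536, 0.461, -0.461, 0.536]
force: [-0.5, -0.8, 0.1]
width: 0.0853
```

move_arm --deltas '[-0.0004, 0.003, 0, 0, 0, 0, 0, -0.0004, 0.003, 0, 0, 0, 0, 0, -0.0004, 0.003, 0, 0, 0, 0, 0, -0.0004, 0.003, 0, 0, 0, 0, 0]'

```text
time_s: 4.3
eef_pos: [0.5774, -0.0822, 0.0645]
ee_rot: [-0.536, 0.46, -0.461, 0.536]
force: [0.6, -1.8, -0.3]
width: 0.0852
```

```bash
python3 -c "
from plan import *
s=st()"
```

```text
t 4.3 pos [ 0.5774 -0.0822  0.0645] inH [-0.0371 -0.0813  0.0645] jaw [0.9886 0.1508 0.0011] jawdeg 8.670786144149417 approach [ 0.0012 -0.0006 -1.    ] F [ 0.5617 -1.8432 -0.2524] Fh [ 0.2849 -1.9057 -0.2524] j [-0.2896  0.4297  1.6608 -0.0003  1.0498 -0.4408] w 0.08523215556740026
```

move_arm --deltas '[-0.0003, 0.002, 0, 0, 0, 0, 0, -0.0003, 0.002, 0, 0, 0, 0, 0, 0, 0.001, 0, 0, 0, 0, 0, 0, 0, 0, 0, 0, 0, 0]'

```text
time_s: 4.8
eef_pos: [0.5763, -0.077, 0.0644]
ee_rot: [0.537, -0.461, 0.461, -0.536]
force: [0.2, -1.3, 0.7]
width: 0.0853
```

```bash
python3 -c "
from plan import *
s=st()
snap('scene','s3');p=snap('top','t3')
a=cv2.imread('pics/s3.png');cv2.imwrite('pics/s3z.png',cv2.resize(a[150:250,180:330],None,fx=5,fy=5,interpolation=cv2.INTER_CUBIC))
a=cv2.imread('pics/t3.png');cv2.imwrite('pics/t3z.png',cv2.resize(a[100:220,190:310],None,fx=5,fy=5,interpolation=cv2.INTER_CUBIC))
"
```

```text
t 4.8 pos [ 0.5763 -0.077   0.0644] inH [-0.0375 -0.076   0.0644] jaw [ 0.9885  0.1512 -0.0001] jawdeg 8.694177346000284 approach [-0.0001 -0.0001 -1.    ] F [ 0.1853 -1.283   0.7103] Fh [-0.0052 -1.2963  0.7103] j [-0.2816  0.4274  1.6646 -0.0002  1.0496 -0.4332] w 0.08532573792739219
```

View pics/s3z.png

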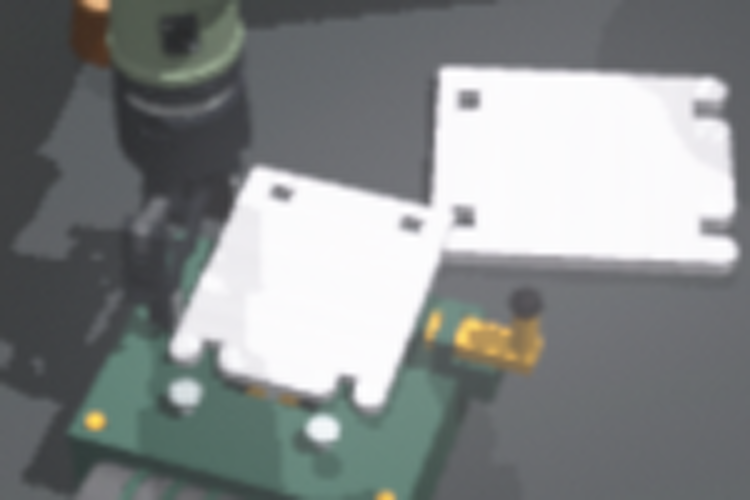

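View pics/t3z.png

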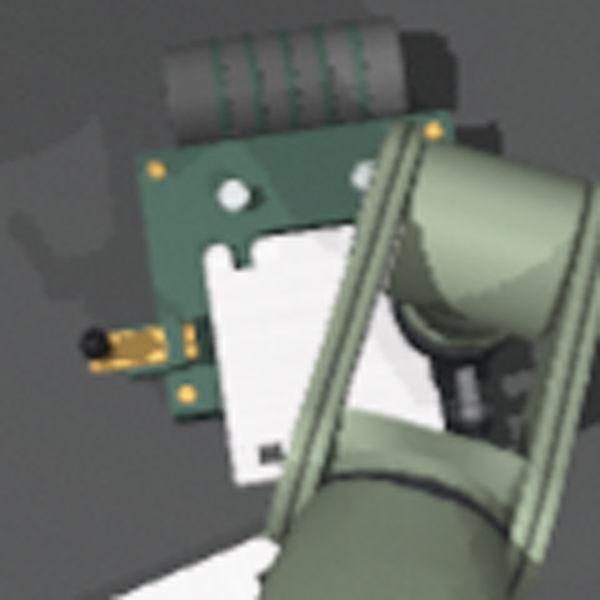

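```bash
cat > cov.py <<'E'
from plan import *
def cover(obs,ztilt=.07):
    z=lambda x: .07+ztilt*(.075-x)
    M={'hl':(-.06,.042,z(-.06)),'hr':(-.06,-.042,z(-.06)),'nl':(-.075,.065,z(-.075)),'nr':(-.075,-.065,z(-.075)),'sl':(.057,.042,z(.057)),'sr':(.057,-.042,z(.057)),'pl':None}
    o=[]
    for p,ox,oy,k,d in obs:
        o.append((p,[M[a] for a in d],zf(list(d.values()),ox,oy,k)))
    c,r=fitrig(o,[.56,0,.1]);print(c,'\n',r)
    print('inH',inH([c[0],c[1],0])[:2],'yaw rel',c[2]-Q[2])
E
python3 - <<'E'
from cov import *
p=viewer.snapshot('scene');t=viewer.snapshot('top')
cover([(p,180,150,5,dict(hr=(282,192),hl=(411,224),nr=(257,167),nl=(447,212))),(t,190,100,5,dict(hl=(271,454),nl=(239,486)))])
cover([(p,180,150,5,dict(hr=(282,192),hl=(411,224),nr=(257,167),nl=(447,212)))])
print(fitrig([(p,[(.062,.042,.077),(.062,-.042,.077)],zf([(322,429),(185,392)],180,150,5)),(t,[(.062,.042,.077)],zf([(234,196)],190,100,5))],Q))
E
```

```text
[ 0.5617 -0.002   0.1541] 
 [[-0.3775 -0.0447]
 [-0.3254 -0.2691]
 [-0.685  -0.2185]
 [ 1.101   0.2075]
 [-0.1017  0.2665]
 [-0.4382 -0.2111]]
inH [-0.0409  0.0003] yaw rel 0.006703856975061928
[ 0.5617 -0.0017  0.1499] 
 [[-0.1958 -0.0181]
 [-0.1752 -0.161 ]
 [-0.4755 -0.2091]
 [ 1.2633  0.3416]]
inH [-0.0408  0.0006] yaw rel 0.0024652509200762396
(array([0.6033, 0.0044, 0.1576]), array([[ 0.0451, -0.3732],
       [-0.2866, -0.1356],
       [-0.4392, -0.2598]]))
```

move_arm --deltas '[0.003, -0.02, 0, 0, 0, 0, 0, 0, 0, 0.06, 0, 0, 0, 0, -0.015, 0.009, 0, 0, 0, 10, 0, -0.015, 0.009, 0, 0, 0, 10, 0, -0.015, 0.009, 0, 0, 0, 10, 0]'

```text
time_s: 5.62
eef_pos: [0.5337, -0.0704, 0.1241]
ee_rot: [-0.638, 0.305, -0.304, 0.638]
force: [0.1, -0.6, 0.0]
width: 0.0852
```

move_arm --deltas '[-0.015, 0.009, 0, 0, 0, 10, 0, -0.015, 0.009, 0, 0, 0, 10, 0, -0.015, 0.009, 0, 0, 0, 10, 0, -0.015, 0.009, 0, 0, 0, 10, 0, -0.015, 0.009, 0, 0, 0, 10, 0]'

```text
time_s: 6.25
eef_pos: [0.4587, -0.0253, 0.1241]
ee_rot: [-0.707, 0.007, -0.006, 0.707]
force: [-0.3, -0.7, 0.5]
width: 0.0857
```

move_arm --deltas '[-0.012, 0.006, 0, 0, 0, 10, 0, 0, 0, 0, 0, 0, 0, 0]'

```text
time_s: 6.5
eef_pos: [0.4465, -0.0191, 0.1239]
ee_rot: [-0.705, -0.052, 0.053, 0.705]
force: [0.4, 0.4, 0.0]
width: 0.0856
```

```bash
python3 - <<'E'
from cov import *
s=st();print(H(-.157,0.0,.055)-s['eef_pos'])
snap('scene','s4');p=snap('top','t4')
a=cv2.imread('pics/s4.png');cv2.imwrite('pics/s4z.png',cv2.resize(a[150:250,180:330],None,fx=5,fy=5,interpolation=cv2.INTER_CUBIC))
a=cv2.imread('pics/t4.png');cv2.imwrite('pics/t4z.png',cv2.resize(a[100:220,190:310],None,fx=5,fy=5,interpolation=cv2.INTER_CUBIC))
E
```

```text
t 6.5 pos [ 0.4465 -0.0191  0.1239] inH [-0.1574  0.0004  0.1239] jaw [-0.1489  0.9888  0.0007] jawdeg 98.56543965568684 approach [-0.0013  0.0005 -1.    ] F [0.4062 0.404  0.0156] Fh [0.4612 0.3399 0.0156] j [-0.2369  0.0796  1.9616  0.0002  1.1017 -1.9573] w 0.08555633630095243
[ 0.0004 -0.0003 -0.0689]
```

View pics/s4z.png

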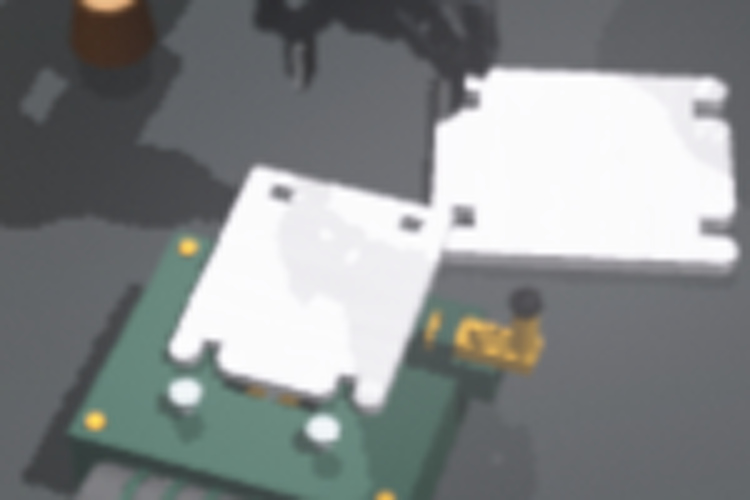

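View pics/t4z.png

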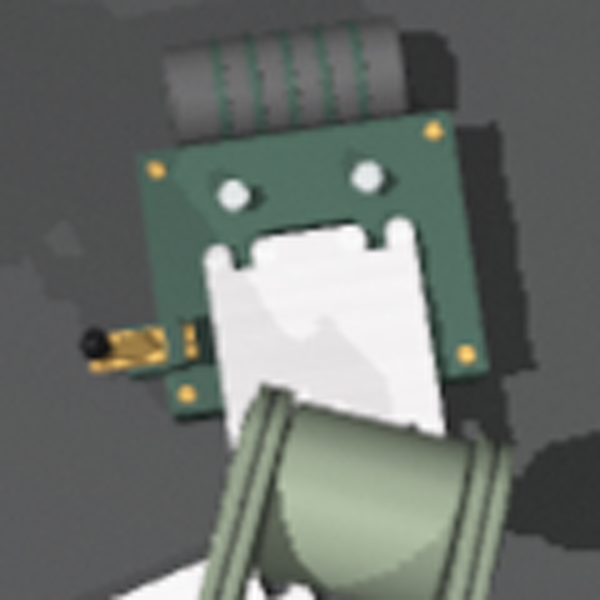

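move_arm --deltas '[0, 0, -0.035, 0, 0, 0, 0, 0, 0, -0.034, 0, 0, 0, 0, 0.009, 0.0013, 0, 0, 0, 0, 0, 0.009, 0.0013, 0, 0, 0, 0, 0, 0.006, 0.0009, 0, 0, 0, 0, 0]'

```text
time_s: 7.22
eef_pos: [0.4741, -0.0158, 0.0571]
ee_rot: [0.706, 0.055, -0.052, -0.705]
force: [0.9, -0.8, 0.4]
width: 0.0854
```

move_arm --deltas '[0.004, 0.0006, 0, 0, 0, 0, 0, 0.004, 0.0006, 0, 0, 0, 0, 0, 0.004, 0.0006, 0, 0, 0, 0, 0, 0.004, 0.0006, 0, 0, 0, 0, 0, 0.004, 0.0006, 0, 0, 0, 0, 0]'

```text
time_s: 7.85
eef_pos: [0.4913, -0.0123, 0.055]
ee_rot: [-0.705, -0.053, 0.054, 0.705]
force: [-1.4, -0.3, -1.7]
width: 0.0856
```

```bash
python3 - <<'E'
from cov import *
s=st()
snap('scene','s5');p=snap('top','t5')
a=cv2.imread('pics/s5.png');cv2.imwrite('pics/s5z.png',cv2.resize(a[150:250,180:330],None,fx=5,fy=5,interpolation=cv2.INTER_CUBIC))
a=cv2.imread('pics/t5.png');cv2.imwrite('pics/t5z.png',cv2.resize(a[100:220,190:310],None,fx=5,fy=5,interpolation=cv2.INTER_CUBIC))
E
```

```text
t 7.85 pos [ 0.4913 -0.0123  0.055 ] inH [-0.112   0.0005  0.055 ] jaw [-0.1511  0.9885  0.0003] jawdeg 98.68970745677402 approach [-0.0003  0.0002 -1.    ] F [-1.4046 -0.3282 -1.6687] Fh [-1.4375 -0.1184 -1.6687] j [-0.2014  0.284   1.8944  0.0002  0.9636 -1.9239] w 0.08557921179193861
```

View pics/s5z.png

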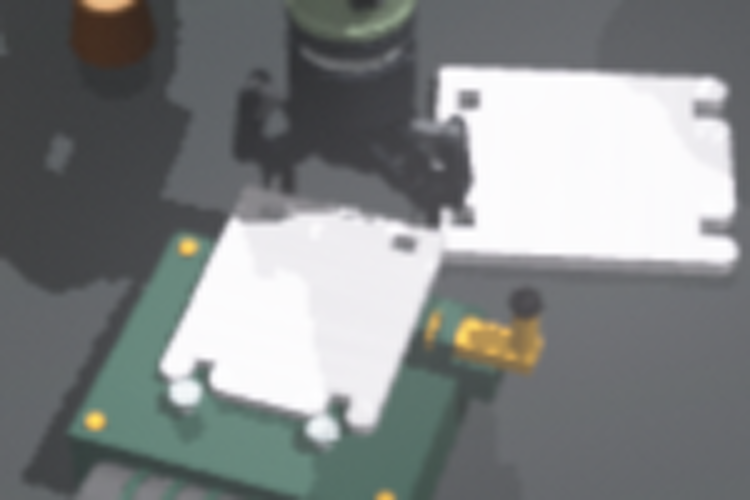

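View pics/t5z.png

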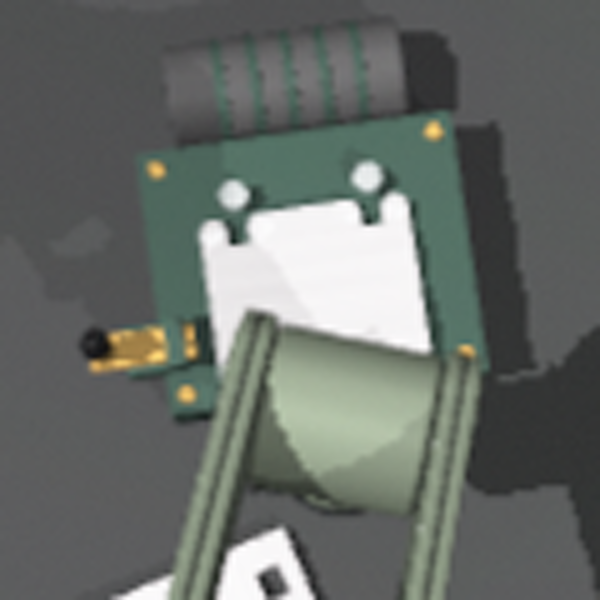

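move_arm --deltas '[0.004, 0.0006, 0, 0, 0, 0, 0, 0.004, 0.0006, 0, 0, 0, 0, 0, 0.004, 0.0006, 0, 0, 0, 0, 0, 0.004, 0.0006, 0, 0, 0, 0, 0, 0.003, 0.0004, 0, 0, 0, 0, 0]'

```text
time_s: 8.57
eef_pos: [0.5106, -0.0096, 0.0552]
ee_rot: [-0.705, -0.054, 0.054, 0.705]
force: [-1.6, 0.1, -1.0]
width: 0.0854
```

move_arm --deltas '[0.002, 0.0003, 0, 0, 0, 0, 0, 0.001, 0.0001, 0, 0, 0, 0, 0, 0.001, 0.0001, 0, 0, 0, 0, 0]'

```text
time_s: 8.95
eef_pos: [0.5143, -0.0091, 0.0552]
ee_rot: [-0.705, -0.054, 0.054, 0.705]
force: [-1.9, 0.1, -0.6]
width: 0.0853
```

```bash
python3 - <<'E'
from cov import *
s=st()
snap('scene','s6');p=snap('top','t6')
a=cv2.imread('pics/s6.png');cv2.imwrite('pics/s6z.png',cv2.resize(a[150:250,180:330],None,fx=5,fy=5,interpolation=cv2.INTER_CUBIC))
a=cv2.imread('pics/t6.png');cv2.imwrite('pics/t6z.png',cv2.resize(a[100:220,190:310],None,fx=5,fy=5,interpolation=cv2.INTER_CUBIC))
E
```

```text
t 8.95 pos [ 0.5143 -0.0091  0.0552] inH [-0.0889  0.0002  0.0552] jaw [-0.1512  0.9885  0.    ] jawdeg 98.694360854579 approach [-0.0002  0.     -1.    ] F [-1.9206  0.1276 -0.5755] Fh [-1.8811  0.4083 -0.5755] j [-0.1861  0.3242  1.8383 -0.      0.9793 -1.9086] w 0.08525567467049482
```

View pics/s6z.png

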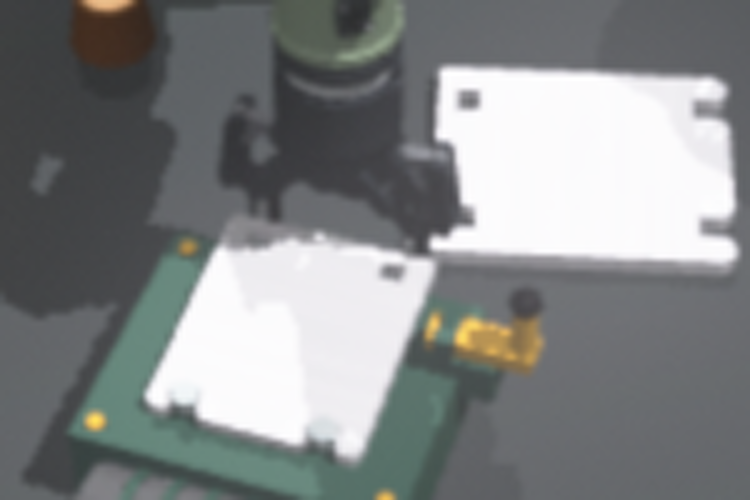

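View pics/t6z.png

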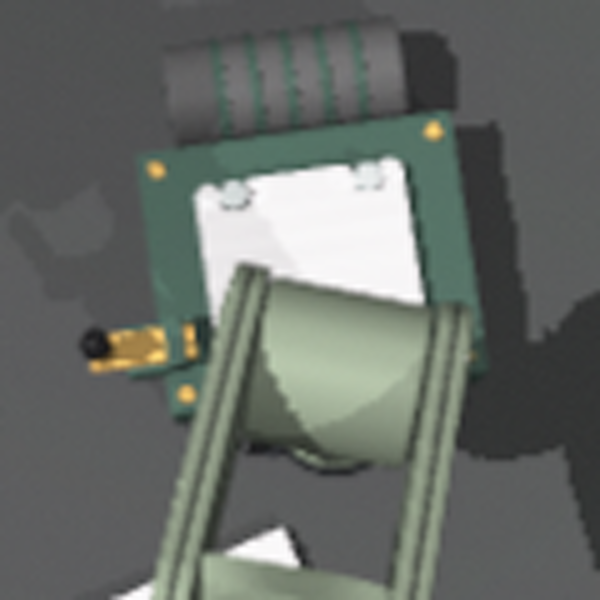

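move_arm --deltas '[0.001, 0.0001, 0, 0, 0, 0, 0, 0.001, 0.0001, 0, 0, 0, 0, 0, 0, 0, 0, 0, 0, 0, 0]'

```text
time_s: 9.43
eef_pos: [0.5164, -0.009, 0.0554]
ee_rot: [0.705, 0.054, -0.054, -0.705]
force: [-0.9, -0.7, -0.3]
width: 0.0852
```

move_arm --deltas '[0.001, 0.0001, 0, 0, 0, 0, 0, 0, 0, 0, 0, 0, 0, 0]'

```text
time_s: 9.68
eef_pos: [0.5174, -0.0088, 0.0554]
ee_rot: [0.705, 0.054, -0.054, -0.705]
force: [-3.1, 0.0, 1.6]
width: 0.0858
```

move_arm --deltas '[0.001, 0.0001, 0, 0, 0, 0, 0, 0, 0, 0, 0, 0, 0, 0]'

```text
time_s: 9.93
eef_pos: [0.5181, -0.0088, 0.0553]
ee_rot: [-0.705, -0.053, 0.054, 0.705]
force: [-3.6, -1.2, 2.9]
width: 0.0856
```

```bash
python3 - <<'E'
from cov import *
s=st()
snap('scene','s7')
a=cv2.imread('pics/s7.png');cv2.imwrite('pics/s7z.png',cv2.resize(a[170:250,200:290],None,fx=7,fy=7,interpolation=cv2.INTER_CUBIC))
E
```

```text
t 9.93 pos [ 0.5181 -0.0088  0.0553] inH [-0.085   0.      0.0553] jaw [-0.1511  0.9885  0.0001] jawdeg 98.69104282586854 approach [-0.0006 -0.     -1.    ] F [-3.5862 -1.2263  2.9472] Fh [-3.7274 -0.6863  2.9472] j [-0.1839  0.331   1.8284 -0.0001  0.9827 -1.9063] w 0.08562472441562446
```

View pics/s7z.png

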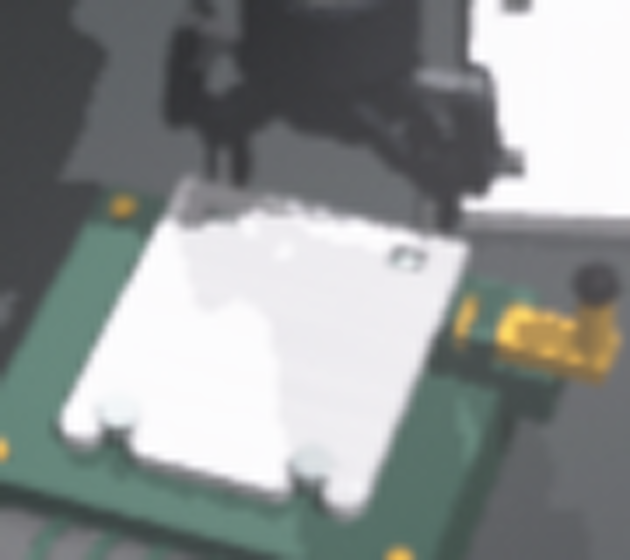

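move_arm --deltas '[-0.005, -0.0007, 0, 0, 0, 0, 0, -0.03, -0.0045, 0, 0, 0, 0, 0, -0.04, -0.006, 0, 0, 0, 0, 0, 0, 0, 0.06, 0, 0, 0, 0, 0, 0, 0.04, 0, 0, 0, 0]'

```text
time_s: 10.6
eef_pos: [0.4435, -0.02, 0.1569]
ee_rot: [0.705, 0.055, -0.052, -0.705]
force: [1.1, -0.1, 0.8]
width: 0.0853
```

```bash
python3 - <<'E'
from cov import *
s=st()
snap('scene','s8');p=snap('top','t8')
a=cv2.imread('pics/s8.png');cv2.imwrite('pics/s8z.png',cv2.resize(a[170:250,200:290],None,fx=7,fy=7,interpolation=cv2.INTER_CUBIC))
a=cv2.imread('pics/t8.png');cv2.imwrite('pics/t8z.png',cv2.resize(a[110:200,200:300],None,fx=6,fy=6,interpolation=cv2.INTER_CUBIC))
E
```

```text
t 10.6 pos [ 0.4435 -0.02    0.1569] inH [-0.1604 -0.0002  0.1569] jaw [-0.1506  0.9886 -0.0008] jawdeg 98.66393182451695 approach [ 0.0031 -0.0003 -1.    ] F [ 1.1232 -0.1243  0.8425] Fh [ 1.0928 -0.2879  0.8425] j [-0.2408  0.0207  1.9442  0.0005  1.1736 -1.963 ] w 0.08525070450693002
```

View pics/s8z.png

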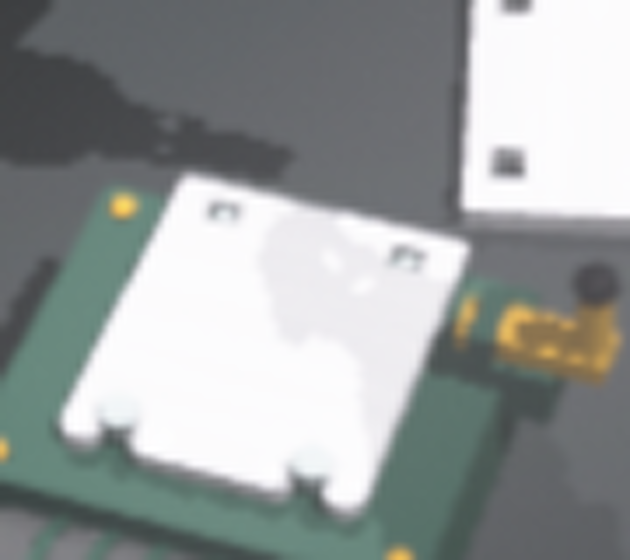

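View pics/t8z.png

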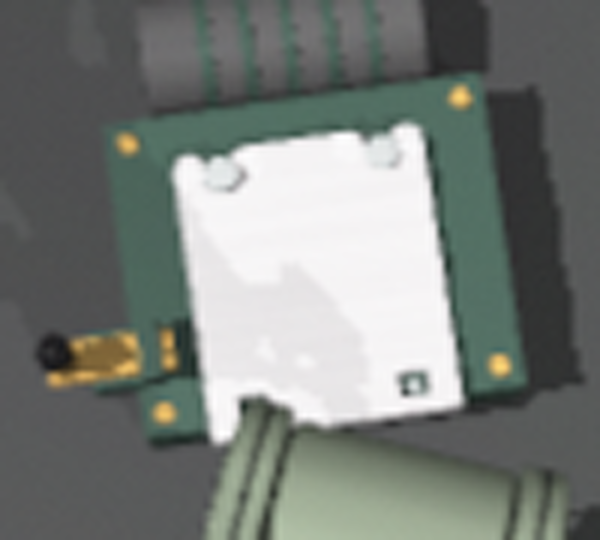

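```bash
python3 - <<'E'
from cov import *
p=viewer.snapshot('scene')
k=lambda X:(px(p,X)-[200,170]+.5)*7-.5
for z in (.07,.0775):
  print(z,[k(H(a,b,z)) for a,b in [(-.075,.065),(-.075,-.065),(-.06,.042),(-.06,-.042)]])
print('pin',[k(H(-.06,b,.067)) for b in (.042,-.042)])
print('heads',[k(H(.062,b,.077)) for b in (.042,-.042)])
for tl in (0,.047):
  cover([(p,200,170,7,dict(nl=(470,242),nr=(185,177),hl=(407,258),hr=(224,211)))],tl)
E
```

```text
0.07 [array([465.2323, 241.3257]), array([184.1471, 171.4123]), array([403.8082, 253.2997]), array([221.0643, 207.4858])]
0.0775 [array([465.5519, 229.7125]), array([183.3804, 159.7668]), array([403.8872, 241.6935]), array([220.4327, 195.8559])]
pin [array([403.7768, 257.9168]), array([221.3156, 212.1126])]
heads [array([309.1884, 456.0986]), array([115.9726, 404.4682])]
[0.6033 0.0069 0.1639] 
 [[-0.1655  0.1715]
 [ 0.119  -0.0586]
 [ 0.0963 -0.2933]
 [-0.0493  0.1847]]
inH [0.0016 0.003 ] yaw rel 0.01645369320964929
[0.6087 0.0097 0.162 ] 
 [[-0.0345  0.1385]
 [ 0.0049 -0.2083]
 [ 0.1624 -0.1698]
 [-0.1336  0.2315]]
inH [0.0073 0.005 ] yaw rel 0.014630552282330761
```

```bash
python3 - <<'E'
from cov import *
s=st();print(H(-.025,.2,.106),H(-.025,.2,.106)-s['eef_pos'])
p=viewer.snapshot('scene');t=viewer.snapshot('top')
print(ray(t,153,229,.13),ray(t,127,201,.03))
print(inH([.5601,.1333,.108]),inH([.5596,.1332,.1018]))
# ball top-ish centre
u=zf([(55,353)],200,110,6)[0];print(inH(ray(t,*u,.1225)))
u=zf([(597,283)],200,170,7)[0];print(inH(ray(p,*u,.1225)))
E
```

```text
t 10.75 pos [ 0.4462 -0.0206  0.1584] inH [-0.1579 -0.0011  0.1584] jaw [-0.151   0.9885 -0.0032] jawdeg 98.68508097110535 approach [ 0.0089 -0.0019 -1.    ] F [0.494  0.0587 0.0855] Fh [ 0.4972 -0.0145  0.0855] j [-0.2405  0.0207  1.9408  0.0004  1.171  -1.963 ] w 0.08525893821343403
[0.5481 0.1979 0.106 ] [ 0.1019  0.2184 -0.0524]
[0.3786 0.2924 0.13  ] [0.4643 0.4035 0.03  ]
[-0.0226  0.1344  0.108 ] [-0.0231  0.1344  0.1018]
[-0.0244  0.1346  0.1225]
[-0.0254  0.1357  0.1225]
```

move_arm --deltas '[0.0, 0.0, 0.04, 0, 0, 0, 1, 0.026, 0.054, 0, 0, 0, 0, 1, 0.026, 0.054, 0, 0, 0, 0, 1, 0.026, 0.054, 0, 0, 0, 0, 1, 0.025, 0.055, 0, 0, 0, 0, 1]'

```text
time_s: 11.48
eef_pos: [0.5461, 0.1986, 0.1927]
ee_rot: [0.705, 0.052, -0.055, -0.705]
force: [1.2, -1.0, 0.0]
width: -0.0
```

move_arm --deltas '[0, 0, 0, 0, 0, 0, 1, 0, 0, -0.045, 0, 0, 0, 1, 0, 0, -0.045, 0, 0, 0, 1, 0, 0, 0, 0, 0, 0, 1]'

```text
time_s: 11.98
eef_pos: [0.541, 0.1952, 0.0994]
ee_rot: [0.706, 0.049, -0.058, -0.704]
force: [-0.5, 0.3, -0.5]
width: -0.0001
```

```bash
python3 - <<'E'
from cov import *
s=st()
snap('scene','s9')
a=cv2.imread('pics/s9.png');cv2.imwrite('pics/s9z.png',cv2.resize(a[160:260,200:350],None,fx=5,fy=5,interpolation=cv2.INTER_CUBIC))
E
```

```text
t 11.97 pos [0.541  0.1952 0.0994] inH [-0.0324  0.1984  0.0994] jaw [-0.1504  0.9886 -0.0009] jawdeg 98.64800614962633 approach [-0.0132 -0.0029 -0.9999] F [-0.5178  0.3206 -0.5149] Fh [-0.4651  0.3932 -0.5149] j [ 0.1959  0.3734  1.6546 -0.0003  1.1271 -1.5257] w -7.493823382187803e-05
```

View pics/s9z.png

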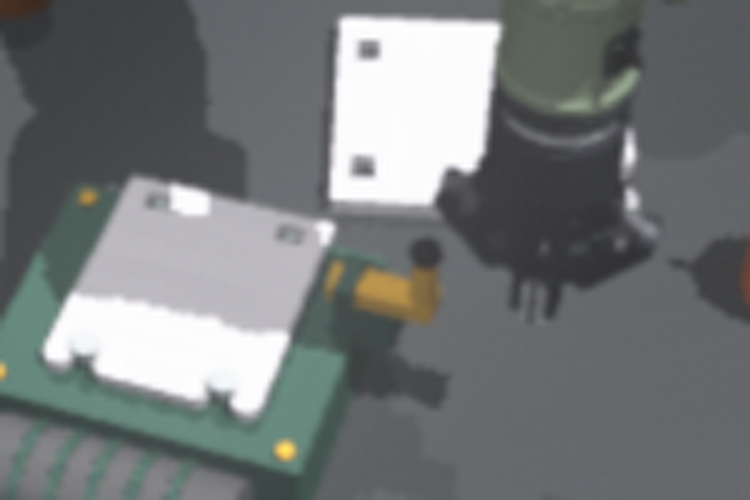

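move_arm --deltas '[0.003, 0.03, 0.007, 0, 0, 0, 1, 0, 0, 0, 0, 0, -10, 1, 0, 0, 0, 0, 0, -10, 1, 0, 0, 0, 0, 0, -10, 1, 0, 0, 0, 0, 0, -10, 1]'

```text
time_s: 12.65
eef_pos: [0.5511, 0.227, 0.1152]
ee_rot: [-0.68, 0.191, -0.194, 0.681]
force: [-0.2, 1.0, 0.1]
width: 0.0001
```

move_arm --deltas '[0, 0, 0, 0, 0, -10, 1, 0, 0, 0, 0, 0, -10, 1, 0, 0, 0, 0, 0, -10, 1, 0, 0, 0, 0, 0, -10, 1, 0, 0, 0, 0, 0, -10, 1]'

```text
time_s: 13.28
eef_pos: [0.5511, 0.2269, 0.1152]
ee_rot: [-0.534, 0.461, -0.463, 0.536]
force: [0.9, 0.8, -0.1]
width: 0.0002
```

```bash
python3 - <<'E'
from cov import *
s=st();print(H(-.025,.17,.104)-s['eef_pos'])
E
```

```text
t 13.28 pos [0.5511 0.2269 0.1152] inH [-0.0177  0.2283  0.1152] jaw [0.9894 0.1448 0.0047] jawdeg 8.326940967570618 approach [ 0.0046  0.001  -1.    ] F [ 0.8533  0.8483 -0.082 ] Fh [ 0.9686  0.7138 -0.082 ] j [ 0.2455  0.3812  1.6052 -0.0001  1.1505  0.1003] w 0.0001753051364713533
[ 0.0014 -0.0588 -0.0112]
```

move_arm --deltas '[0, -0.03, -0.011, 0, 0, 0, 1, 0.001, -0.028, 0, 0, 0, 0, 1, 0, 0, 0, 0, 0, 0, 1]'

```text
time_s: 13.65
eef_pos: [0.552, 0.1674, 0.1037]
ee_rot: [-0.535, 0.461, -0.462, 0.537]
force: [-0.5, 0.1, 0.4]
width: 0.0004
```

```bash
python3 - <<'E'
from cov import *
s=st()
snap('scene','s10')
a=cv2.imread('pics/s10.png');cv2.imwrite('pics/s10z.png',cv2.resize(a[160:260,200:350],None,fx=5,fy=5,interpolation=cv2.INTER_CUBIC))
E
```

```text
t 13.65 pos [0.552  0.1674 0.1037] inH [-0.0256  0.1693  0.1037] jaw [0.989  0.1481 0.0038] jawdeg 8.514710600887655 approach [ 0.0038  0.0003 -1.    ] F [-0.4992  0.0831  0.3985] Fh [-0.4816  0.1555  0.3985] j [ 0.1446  0.3611  1.6612 -0.0003  1.1154 -0.0039] w 0.0003770259679402641
```

View pics/s10z.png

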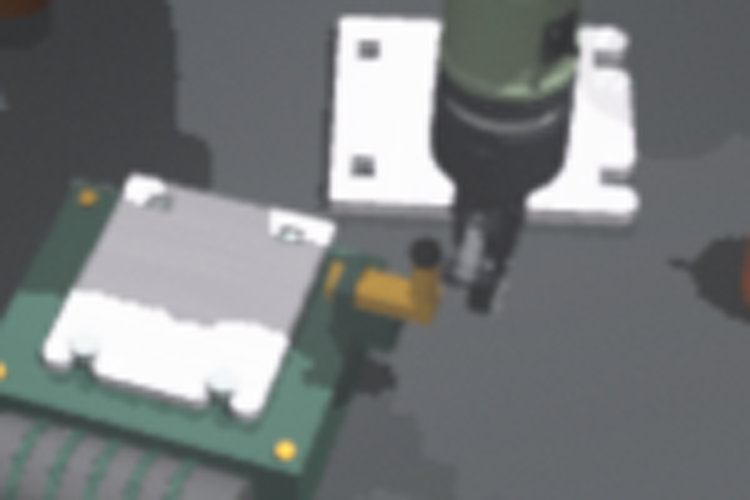

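move_arm --deltas '[0.001, -0.007, 0, 0, 0, 0, 1, 0.001, -0.007, 0, 0, 0, 0, 1, 0.0006, -0.004, 0, 0, 0, 0, 1, 0.0006, -0.004, 0, 0, 0, 0, 1]'

```text
time_s: 14.2
eef_pos: [0.5537, 0.1474, 0.1015]
ee_rot: [-0.536, 0.461, -0.461, 0.537]
force: [0.1, 1.2, 1.3]
width: -0.0003
```

move_arm --deltas '[0.0006, -0.004, 0, 0, 0, 0, 1, 0.0006, -0.004, 0, 0, 0, 0, 1, 0.0005, -0.003, 0, 0, 0, 0, 1]'

```text
time_s: 14.58
eef_pos: [0.5553, 0.1359, 0.1013]
ee_rot: [-0.536, 0.461, -0.461, 0.536]
force: [0.1, 3.0, 1.3]
width: 0.0001
```

```bash
python3 - <<'E'
from cov import *
s=st()
snap('scene','s11')
a=cv2.imread('pics/s11.png');cv2.imwrite('pics/s11z.png',cv2.resize(a[160:260,200:350],None,fx=5,fy=5,interpolation=cv2.INTER_CUBIC))
E
```

```text
t 14.57 pos [0.5553 0.1359 0.1013] inH [-0.027   0.1376  0.1013] jaw [0.9885 0.1511 0.0001] jawdeg 8.6903602330244 approach [ 0.0001  0.0001 -1.    ] F [0.1148 2.9938 1.2983] Fh [0.5532 2.9445 1.2983] j [ 0.0886  0.3568  1.673   0.0001  1.1116 -0.0631] w 8.867230135238981e-05
```

View pics/s11z.png

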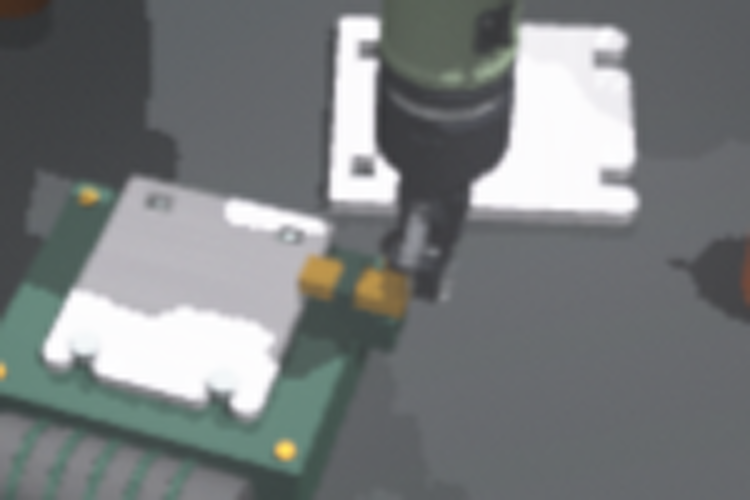

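move_arm --deltas '[0.0006, -0.003, 0.002, 0, 0, 0, 1, 0.0006, -0.003, 0, 0, 0, 0, 1, 0.0004, -0.002, 0, 0, 0, 0, 1, 0.0003, -0.002, 0, 0, 0, 0, 1, 0, 0, 0, 0, 0, 0, 1]'

```text
time_s: 15.25
eef_pos: [0.5572, 0.1258, 0.1032]
ee_rot: [0.536, -0.461, 0.461, -0.536]
force: [-0.1, 0.7, 0.2]
width: 0.0002
```

move_arm --deltas '[0.0002, -0.001, 0, 0, 0, 0, 1, 0, 0, 0, 0, 0, 0, 1]'

```text
time_s: 15.5
eef_pos: [0.5574, 0.125, 0.1033]
ee_rot: [0.536, -0.461, 0.461, -0.536]
force: [-1.0, 1.6, -1.0]
width: -0.0003
```

```bash
python3 - <<'E'
from cov import *
s=st()
E
```

```text
t 15.5 pos [0.5574 0.125  0.1033] inH [-0.0265  0.1266  0.1033] jaw [0.9885 0.1512 0.    ] jawdeg 8.697176491054494 approach [ 0.0001 -0.0001 -1.    ] F [-1.0443  1.5863 -1.021 ] Fh [-0.8     1.7225 -1.021 ] j [ 0.0693  0.3533  1.6731 -0.0001  1.1152 -0.0825] w -0.0002916578967067329
```

move_arm --deltas '[0.0002, -0.001, 0, 0, 0, 0, 1, 0.0001, -0.001, 0, 0, 0, 0, 1, 0, 0, 0, 0, 0, 0, 1]'

```text
time_s: 15.88
eef_pos: [0.5574, 0.1246, 0.1033]
ee_rot: [-0.536, 0.461, -0.46, 0.537]
force: [-1.1, 6.7, -1.3]
width: -0.0002
```

move_arm --deltas '[0.0001, -0.001, 0, 0, 0, 0, 1, 0, 0, 0, 0, 0, 0, 1]'

```text
time_s: 16.12
eef_pos: [0.5574, 0.1245, 0.1033]
ee_rot: [-0.535, 0.462, -0.46, 0.538]
force: [-1.9, 8.9, -0.6]
width: 0.0001
```

move_arm --deltas '[0.0002, -0.002, 0, 0, 0, 0, 1, 0, 0, 0, 0, 0, 0, 1]'

```text
time_s: 16.38
eef_pos: [0.5574, 0.1244, 0.1034]
ee_rot: [-0.534, 0.463, -0.459, 0.538]
force: [-1.5, 14.2, 0.5]
width: 0.0
```

move_arm --deltas '[-0.001, 0.01, 0, 0, 0, 0, 1, -0.006, 0.04, 0, 0, 0, 0, 1, -0.008, 0.055, 0, 0, 0, 0, 1, 0, 0.04, 0.05, 0, 0, 0, 1, 0, 0, 0.03, 0, 0, 0, 1]'

```text
time_s: 17.0
eef_pos: [0.544, 0.2669, 0.1847]
ee_rot: [-0.536, 0.459, -0.461, 0.539]
force: [0.5, 0.0, 0.1]
width: 0.0001
```

```bash
python3 - <<'E'
from cov import *
s=st()
s=snap('scene','s12');t=snap('top','t12')
for n,p in (('s',s),('t',t)):
  for r in nets.mark_of('bolt_handle',p)[:2]: print(n,r['p'],inH(w(p,r['centre'])))
k=lambda X:(px(s,X)-[200,160]+.5)*5-.5
print('ball expected',k(H(-.025,.106,.1225)), 'bar tip',k(H(-.025,.05,.085)))
a=cv2.imread('pics/s12.png');cv2.imwrite('pics/s12z.png',cv2.resize(a[160:260,200:350],None,fx=5,fy=5,interpolation=cv2.INTER_CUBIC))
a=cv2.imread('pics/t12.png');cv2.imwrite('pics/t12z.png',cv2.resize(a[110:200,200:300],None,fx=6,fy=6,interpolation=cv2.INTER_CUBIC))
E
```

```text
t 17.0 pos [0.544  0.2669 0.1847] inH [-0.0189  0.2689  0.1847] jaw [0.9879 0.155  0.0045] jawdeg 8.914006976391148 approach [ 0.0045  0.0006 -1.    ] F [0.4691 0.04   0.138 ] Fh [ 0.4699 -0.0293  0.138 ] j [ 0.3137  0.3218  1.5271 -0.0009  1.2882  0.1584] w 0.00013713174650391402
s 0.6 [-0.021   0.1075  0.1009]
t 0.42 [-0.0243  0.1069  0.1094]
ball expected [376.018  239.9596] bar tip [282.6451 259.3764]
```

View pics/s12z.png

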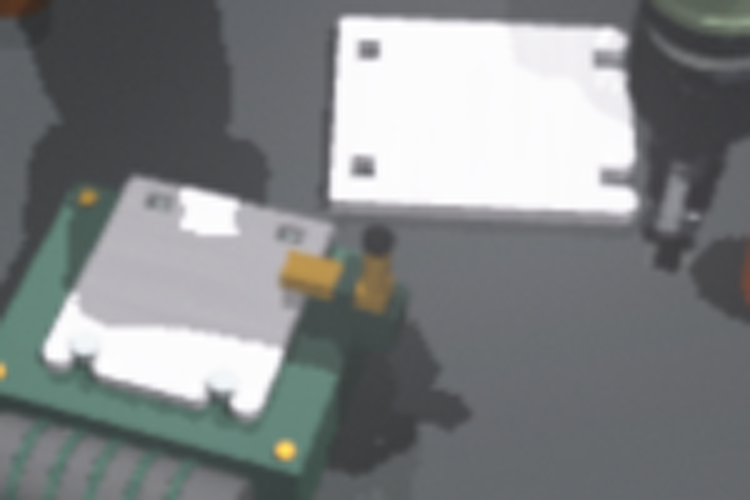

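View pics/t12z.png

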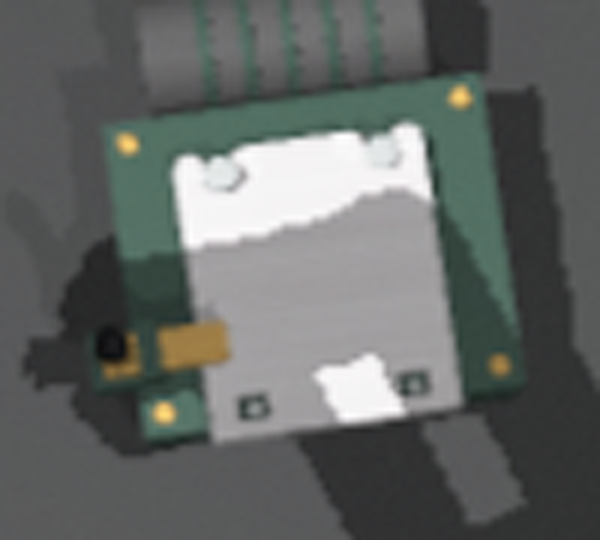

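View pics/t12.png

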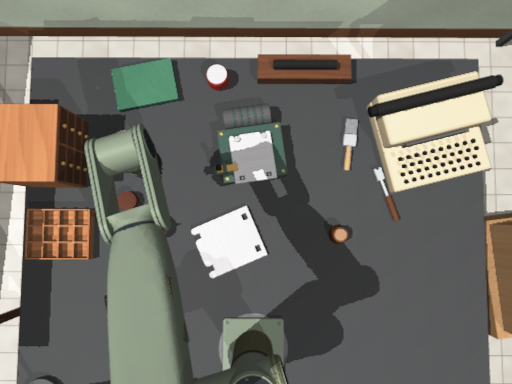

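```bash
python3 -c "
from h import *
print(arm.hand_in())"
```

```text
the job is handed in; nothing more can be done
None
```

The cover is home on the housing and the brass bolt is fully in over its edge. I handed the job in at about 17 s, with the arm clear.

**What I did:** I squared and centred the cover by pushing its right side with both open fingers. I then pushed its near edge until the slots stopped on the headed pins, backed off, and pushed the bolt handle in with shut fingers until it stopped.

**Last checks:**
- **Slots:** both images show the headed pins' heads over the slot ends.
- **Near end:** both short pins show in the holes, and the near corners match a flush plate. A raised plate would sit about 10 pixels off in the enlarged view.
- **Bolt:** it passed over the plate without catching and met a hard stop at 14 N. The handle measured at housing y about 107 mm, against 106 expected. The ball was within about 2 pixels of its predicted place in the enlarged view.
- **Other things:** the forces I read showed no contact with anything else. The arm hid part of the oil can in the last top view and I did not check it separately. The part visible in the other view looked unmoved.

**One disagreement:** a fit to the seated cover from one camera gave 1.6 mm in x, 3 mm in y and 0.016 rad off home. I put that down to camera and calibration error of about that size, since the pins in the slots and holes show it seated.

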